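# Key a slotted weight onto the weight stand

## Robot

A 6-joint arm with a two-finger parallel gripper is mounted at the origin on a cart in front of the work surface, level with it; the furniture and walls round the work are solid. World frame = base frame: x ahead of the robot, y to its left, z up, the work surface at z = 0. Lengths are in m, angles in rad, forces in N, time in s.
With the tool pointing down it reaches from about 0.25 to 0.725 m from the base axis. Payload 4 kg.
Tool frame: the origin (TCP) lies between the finger pads; the fingertips stand 22 mm ahead of it and the grasp point (between the pads) lies 3 mm ahead of it; z points along the fingers, y is the line along which they close (so a half turn about z gives the same grasp; the last joint's range is limited). The gripper opens to 85 mm and grips with 20 to 120 N. Pads are 22 mm wide; open, the fingers measure 114 mm over their backs; the gripper's body (76 mm by 85 mm) begins 54 mm behind the grasp point. The pads swing forward as they close: fully open they stand 13 mm farther back than shut.
Start: joints at [1.302, 0.241, 0.005, 1.335, 0, 1.571], TCP at [0.133, 0.482, 0.253] pointing down, gripper open.
Joint ranges: [-2.72, 2.72], [-1.05, 1.87], [-1.09, 1.28], [-1.99, 2.15], [-1.42, 1.44], [-3.14, 3.14]. Speed limits (rad/s): [2.79, 2.79, 3.14, 3.14, 3.14, 3.14].

## Interface

Orientations are given as a rotation vector (axis times angle).
In Python, from bench import r gives the robot as it stands.
- The arm moves only by the shell command python3 -m creep 'ROWS' [OPENING] [FORCE]. ROWS is JSON, a list of rows, each a list of 2 entries, a list of its own where there are three numbers: the shift along the tool's x, y, z in cm, then the turn about the tool's z in degrees. In form: [[[x, y, z], roll], ...]. A call has exactly 10 rows; each row shifts and turns the commanded pose from where the row before left it, along the tool's axes as they then stand; what a row does not reach is not made up. A row lasts 1/12 s, in which the tool goes at most 41.7 mm and 7.16 degrees, less where a joint would pass 70% of its speed; a pose out of reach is approached as far as the arm can. A call with a gripper value outside its range is refused whole. OPENING is the gripper command: -1 is shut, 1 is fully open, values between are in proportion, set as the call begins (- or left out, the last holds). The fingers move at their own pace and stop on an object; FORCE is the grip in N (left out, the last holds). Time passes only in rows, so rows that do not move let the fingers close, or fill a call up. It gives the time, the measured TCP pose, the force, the opening and the grip force at its end, in the units of the state.
- r.get_obs(): the state, without advancing time (a new reading comes with each control period).
- r.capture(name): name is "side" or "top"; returns the picture (384x512x3 uint8, red, green, blue); there is no depth.
- r.camera_model(name): a dict with "fx", "fy", "cx", "cy" (pixels), "position" and "rotation" of the camera in the world. Camera axes: x right, y down, z forward; pixel columns grow to the right and rows downward; lengths in m; the calibration is good to about 2 mm. A picture is of the moment at which its call begins. camera_model takes no time and is no camera call.
- r.hand_in(): hands the job in; it is judged then, once.
The state is a dict: "time_s": time; "q": joint angles; "joint_velocities": joint speeds; "tau": joint torques, N m; "tool_pos": TCP position; "ee_rot": TCP orientation; "wrist_force": force on the tool from outside, world axes, zero at the start; "ft_torque": the same for the moment, N m; "opening": opening from 0.0 (shut) to 1.0 (fully open); "gripper_force": force on a finger pad.
Only numpy, scipy, OpenCV 4.12 (cv2) and the standard library are available. Lean on these libraries where they do the work, as an engineer would, in place of code of your own. Each camera call takes 0.05 s, during which the arm holds its last target. There are 200 camera calls.

## Task

Take the loose slotted steel weight from the bench, slide it sideways by its slot onto the stem of the weight stand, under the stem's head, and turn it there under light downward pressure until you feel the lug of the weight already on the stem drop into its keyway, so that the two slots face different ways. Leave it let go, sitting flat and fully down on the lower weight, never pressing, pushing or dropping it hard on the stand, and leave the bearing, the tappet and the bottle where they are.

Things in the scene. Friction and masses are not known exactly. Their poses are not given: they have to be found in the camera images.
- slotted_weight: Loose steel slotted weight, 0.3 to 0.5 kg, flat on the bench: dark disc 64 mm across, 20 mm thick, with two upright flats 50 mm apart (y = +-25 mm, 40 mm long) to grip across. Origin: centre of the underside, where the stem will come to lie; z up. The slot runs from the centre along +x and faces the robot's right (-y), within 35 degrees.
- slot_mouth (a point): Mouth of the loose weight's slot: on the slot's centre line at the rim, 30 mm along +x from the weight's origin and 10 mm above its underside; axes as the weight's. The slot goes through the full thickness, is 13 mm wide, flared to 19 mm at the mouth; its closed end lies 6.5 mm behind the weight's origin.
- keyway (a point): Centre of the keyway, at the loose weight's origin; axes as the weight's. The keyway is a groove in the underside, 19 mm wide and 6 mm deep, running along y (across the slot) through the centre and open at both flats. Either half fits over the lug with 1.5 mm to spare each side, about 5 degrees of turn.
- carrier: Sprung carrier of the weight stand (grey base 100x100x10 mm, fixed to the bench): upright 10 mm stem with one smaller slotted weight on it (48 mm disc, 14 mm thick). Origin: on the stem's axis, level with that lower weight's flat top, about 62 mm above the bench; z up; x points away from the robot within 20 degrees. A seated loose weight has its underside level with this origin.
- stem_head (a point): Underside of the stem's round head, on the axis, 36 mm above the carrier's origin; axes as the carrier's. The head is 18 mm across and 10 mm high, too wide for the slot, so the weight must come in from the side below it. The stem under it is 10 mm thick; sideways it is rigid.
- lug_level (a point): On the stem's axis at the height of the lug's top, 5 mm above the carrier's origin; axes as the carrier's, not the lug's. The lug stands on the lower weight opposite its slot: 16 mm wide, from 9 to 23 mm off the axis. It points along the carrier's -x (to the robot) up to 35 degrees either way, not measured. The lower weight turns stiffly (0.25 N m).
- spring_sleeve (a point): Top of the fixed sleeve that guides the carrier, on the axis, 34 mm above the bench. A spring in it carries stem and lower weight: with nothing on it the carrier stands at its upper stop; pressed down it gives from 2.4 N on, 1.2 N more per mm, up to 12 mm, and comes back up.
- bearing: Bystander: ball bearing 52 mm in diameter, 15 mm high, loose on the bench. Origin: centre of its underside.
- tappet: Bystander: plain steel bucket tappet 29 mm in diameter, 22 mm high, loose on the bench. Origin: centre of its underside.
- sealant_bottle: Bystander: small sealant bottle with a pointed cap, 43 mm in diameter, 142 mm high, loose on the bench. Origin: centre of its underside.
Things that resemble listed ones, but are neither listed nor needed, are in the scene too. What is shaped like the slotted_weight but brown is not meant.

How it is judged:
By the outcome, as a careful person would: the job done as asked, in the order asked, and still so for the second after the job is handed in, with the robot touching nothing.
It also fails if it takes over 54 s, if anything falls off the work surface, if the arm or the gripper's body presses on something with over 40 N, if the wrist force passes 120 N, or if a joint passes its speed limit or range.

## Working session

There is one attempt and no reset: what is moved stays moved. The work goes in short steps, Python scripts to look and compute and a shell command to move; the robot and the scene stay as the last step left them, time stands still between calls to the robot, and variables do not carry over. Pictures are saved under pics/ and viewed, at most 10 in all, crops included, and the job is handed in when it is done.

```bash
ls; mkdir -p pics; python3 - <<'E'
from bench import r
import cv2,numpy as np
for n in("top","side"):
    im=r.capture(n); cv2.imwrite(f"pics/{n}0.png",im[:,:,::-1])
    m=r.camera_model(n); print(n,m)
o=r.get_obs();print(o)
E
```

```text
pics
top {'fx': 414.4592697618635, 'fy': 414.4592697618635, 'cx': 252.77144108204448, 'cy': 192.82230260414053, 'position': array([0.51115791, 0.17019281, 0.9240684 ]), 'rotation': array([-2.13775163,  2.18460631, -0.14538844])}
side {'fx': 457.0770933587177, 'fy': 457.0770933587177, 'cx': 261.2108125389729, 'cy': 191.41251411019115, 'position': array([ 0.46746535, -0.60422107,  0.42448511]), 'rotation': array([-1.95748265,  0.13565042, -0.1047215 ])}
{'time_s': 0.1, 'q': array([ 1.30201483e+00,  2.41352509e-01,  3.86366932e-03,  1.33520339e+00,
       -1.08706486e-06,  1.57079515e+00]), 'joint_velocities': array([ 0.00128149, -0.00228748,  0.00303095, -0.00153816,  0.00045408,
        0.0015987 ]), 'tau': array([ 1.60578943e-04, -3.73136687e+01,  2.53010094e+01,  1.08460177e-02,
        8.80428701e-06,  4.04560566e-06]), 'tool_pos': array([0.13263978, 0.48154306, 0.25249632]), 'ee_rot': array([-4.20895336e-01, -3.11301358e+00,  2.95121361e-03]), 'wrist_force': array([-0.62736407,  0.21688907,  0.01149774]), 'ft_torque': array([ 0.05142252,  0.01949881, -0.01615713]), 'gripper_force': 0.0, 'opening': 0.9982138019235555}
```

View pics/top0.png

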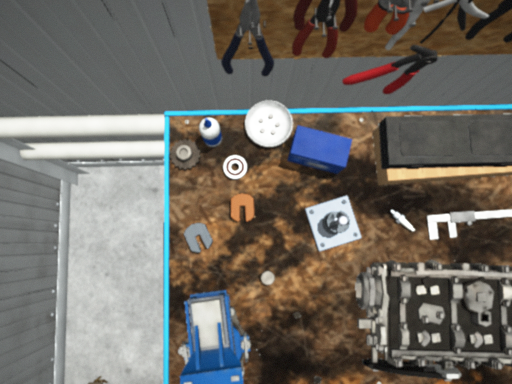

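View pics/side0.png

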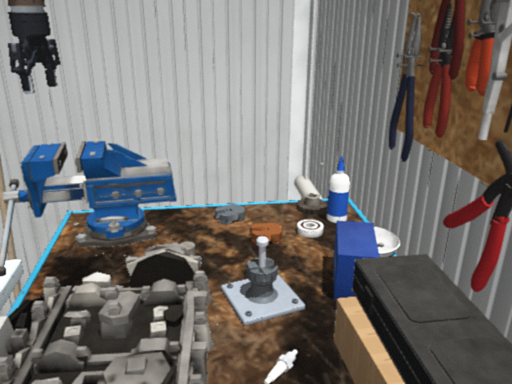

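Top view: the grey loose weight is at about (198,237), the brown decoy at (242,208) and the stand at (335,223). The bottle is at (210,130), the bearing at (235,167) and the tappet at (268,278). Next I'll zoom in and measure.

```bash
cat > h.py <<'E'
from bench import r
import cv2,numpy as np
from scipy.spatial.transform import Rotation as R
def cam(n):
    m=r.camera_model(n); return m,R.from_rotvec(m["rotation"]).as_matrix() if np.shape(m["rotation"])==(3,) else np.array(m["rotation"])
def ray(n,u,v):
    m,M=cam(n); d=M@np.array([(u-m["cx"])/m["fx"],(v-m["cy"])/m["fy"],1]); return m["position"],d
def onz(n,u,v,z):
    p,d=ray(n,u,v); return p+d*(z-p[2])/d[2]
def pix(n,P):
    m,M=cam(n); c=M.T@(np.array(P)-m["position"]); return np.array([m["cx"]+m["fx"]*c[0]/c[2],m["cy"]+m["fy"]*c[1]/c[2]])
def crop(im,u0,v0,w,h,s):
    return cv2.resize(im[v0:v0+h,u0:u0+w],None,fx=s,fy=s,interpolation=cv2.INTER_CUBIC)
E
python3 - <<'E'
from h import *
t=cv2.imread("pics/top0.png");s=cv2.imread("pics/side0.png")
a=np.hstack([crop(t,175,215,48,48,8),crop(t,300,190,66,64,6)])
b=np.hstack([crop(t,245,255,48,48,4),crop(s,200,200,115,60,4)])
W=max(a.shape[1],b.shape[1]);f=lambda x:cv2.copyMakeBorder(x,0,0,0,W-x.shape[1],0)
m=np.vstack([f(a),f(b)]);print(m.shape);m=cv2.resize(m,None,fx=.94,fy=.94);cv2.imwrite("pics/c1.png",m)
for u,v,z in((198,237,.02),(335,223,.06),(268,278,.02),(242,208,.02),(335,223,.01)):print(onz("top",u,v,z))
print(pix("top",(.3,.3,0)),pix("top",(.3,.2,0)),pix("top",(.4,.3,0)))
E
```

```text
Traceback (most recent call last):
ValueError: all the input array dimensions except for the concatenation axis must match exactly, but along dimension 0, the array at index 0 has size 192 and the array at index 1 has size 240
```

```bash
python3 - <<'E'
from h import *
t=cv2.imread("pics/top0.png");s=cv2.imread("pics/side0.png")
a=np.hstack([crop(t,175,215,48,48,8),crop(t,300,190,66,64,6)])
b=np.hstack([crop(t,245,255,48,48,4),crop(s,200,204,115,48,4)])
W=max(a.shape[1],b.shape[1]);f=lambda x:cv2.copyMakeBorder(x,0,0,0,W-x.shape[1],0)
m=np.vstack([f(a),f(b)]);print(m.shape);cv2.imwrite("pics/c1.png",m)
for u,v,z in((198,237,.02),(335,223,.06),(268,278,.02),(242,208,.02),(335,223,.01)):print(onz("top",u,v,z))
print(pix("top",(.3,.3,0)),pix("top",(.3,.2,0)),pix("top",(.4,.3,0)))
E
```

```text
(576, 780, 3)
[0.53060774 0.28117658 0.02      ]
[ 0.55250067 -0.00925907  0.06      ]
[0.43987747 0.1318005  0.02      ]
[0.59160231 0.18466494 0.02      ]
[ 0.554893   -0.01964319  0.01      ]
[190.97922534 345.42758288] [237.59772193 344.26478689] [190.81247204 297.7201847 ]
```

View pics/c1.png

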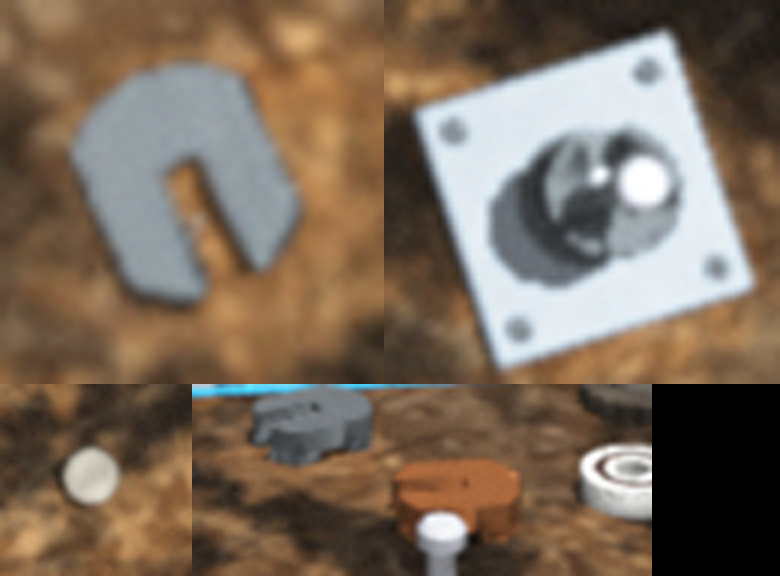

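Grey weight: the slot faces mostly toward the robot, down and a bit right in the picture. The stand base is rotated about 17° CCW. Now I'll measure both and enlarge the lower weight to find its lug.

```bash
python3 - <<'E'
from h import *
t=cv2.imread("pics/top0.png");s=cv2.imread("pics/side0.png")
# loose weight: low saturation in window
def mask(im,u0,v0,w,h,f):
    c=im[v0:v0+h,u0:u0+w]; hsv=cv2.cvtColor(c,cv2.COLOR_BGR2HSV); m=f(hsv).astype(np.uint8)*255
    n,l,st,ce=cv2.connectedComponentsWithStats(m); k=1+np.argmax(st[1:,4]); m=(l==k).astype(np.uint8)
    cn=max(cv2.findContours(m,cv2.RETR_EXTERNAL,cv2.CHAIN_APPROX_NONE)[0],key=cv2.contourArea)
    return cn[:,0]+[u0,v0],st[k],m
c,st,m=mask(t,178,218,42,42,lambda h:(h[:,:,1]<75)&(h[:,:,2]>85))
P=np.array([onz("top",u,v,.01)[:2] for u,v in c])
rc=cv2.minAreaRect((P*1000).astype(np.float32));print("weight",rc,st)
for row in m: print("".join(".#"[x] for x in row))
c,st,m=mask(t,298,190,70,66,lambda h:(h[:,:,1]<60)&(h[:,:,2]>150))
P=np.array([onz("top",u,v,.01)[:2] for u,v in c])
print("base",cv2.minAreaRect((P*1000).astype(np.float32)),st)
a=cv2.convertScaleAbs(crop(t,310,202,46,46,12),alpha=1.3)
b=cv2.convertScaleAbs(crop(s,236,230,50,75,7),alpha=1.5)
b=cv2.copyMakeBorder(b,0,27,0,0-0,0)
g=np.zeros((600-0,800,3),np.uint8);g[:552,:400]=0;a=cv2.resize(a,(440,440));g[:440,:440]=a;g[:525,445:795]=b[:525]
cv2.imwrite("pics/c2.png",g)
E
```

```text
weight ((530.9103393554688, 283.50469970703125), (63.94739532470703, 52.515743255615234), 25.974939346313477) [  5   5  30  30 565]
..........................................
..........................................
..........................................
..........................................
..........................................
................#########.................
.............##############...............
............################..............
...........#################..............
.........####################.............
........#####################.............
........######################............
.......#######################............
......#########################...........
......#########################...........
.....###########################..........
.....###########################..........
......##############.############.........
......#############...###########.........
.......###########....############........
.......###########.....###########........
.......############.....###########.......
........###########...
[... 272 characters left out ...]
......
...........###########......####..........
............###########.....###...........
............###########...................
.............##########...................
..............#########...................
..................####....................
..........................................
..........................................
..........................................
..........................................
..........................................
..........................................
..........................................
base ((555.28173828125, -15.742229461669922), (101.21691131591797, 100.41012573242188), 15.623621940612793) [   8    6   56   56 1680]
```

View pics/c2.png

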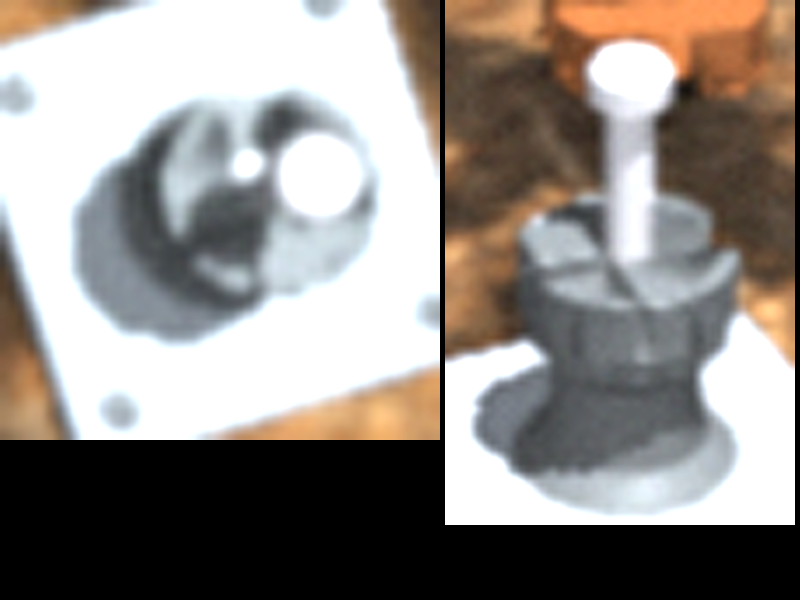

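```bash
python3 - <<'E'
from h import *
ax=np.array([.5553,-.0157])
S=lambda x,y:(236+(x-445)/7-.5+.07,230+y/7-.43)
T=lambda x,y:(310+x/9.565-.45,202+y/9.565-.45)
for nm,(x,y),z in(("head",(632,62),.108),):print(nm,onz("side",*S(x,y),z),onz("top",*T(320,175),.108))
def tri(a,b):
    (p,d),(q,e)=a,b; s=np.linalg.lstsq(np.c_[d,-e],q-p,rcond=None)[0]; A=p+d*s[0];B=q+e*s[1]; return (A+B)/2,np.linalg.norm(A-B)
print(tri(ray("side",*S(632,62)),ray("top",*T(320,175))))
for nm,p,z in(("lug centre",(560,240),.067),("lug fl",(535,265),.067),("lug fr",(605,255),.067),("lug back",(545,213),.067),("slot mouth",(735,248),.062),("rimleft",(525,260),.062),("rimR",(740,258),.062)):
    w=onz("side",*S(*p),z)[:2]-ax; print(nm,w*1000,np.degrees(np.arctan2(w[1],w[0])))
for nm,p,z in(("dark",(222,215),.067),("lit",(230,272),.062)):
    w=onz("top",*T(*p),z)[:2]-ax; print(nm,w*1000,np.degrees(np.arctan2(w[1],w[0])))
for a in (0,90,180,270):
    for rr in(24,):
        P=(ax[0]+.024*np.cos(np.radians(a)),ax[1]+.024*np.sin(np.radians(a)),.062);u=pix("side",P);print(a,(u[0]-236+.43)*7+445,(u[1]-230+.43)*7)
E
```

```text
head [ 0.55724858 -0.02113737  0.108     ] [ 0.55606676 -0.01538966  0.108     ]
(array([ 0.55711313, -0.01612698,  0.10526246]), np.float64(0.0018001029346432797))
lug centre [-13.2084472   -6.53423853] -153.67832892141197
lug fl [-19.64283056 -15.70896682] -141.34961527879491
lug fr [ -4.57628175 -13.69366271] -108.47909976592668
lug back [-15.02024659   4.82380626] 162.19539166161093
slot mouth [24.60855918 -6.44284135] -14.671474345853353
rimleft [-20.56058902  -5.44645608] -165.1632411407085
rimR [ 24.95676013 -10.54998114] -22.915258197223814
dark [-5.15429219 12.63384229] 112.19423301329975
lit [-17.30885364  10.45581092] 148.86495987862284
0 726.9804572510918 232.5486568926146
90 601.6757197570164 183.5750949864203
180 506.08222860591763 247.66368183265968
270 633.4579894198541 300.28815001310306
```

```bash
cat >> h.py <<'E'
def go(x,y,z,psi=None):
    o=r.get_obs();M=R.from_rotvec(o["ee_rot"]).as_matrix();d=M.T@(np.array([x,y,z])-o["tool_pos"])*100
    ps=np.degrees(np.arctan2(M[1,1],M[0,1])); print("t",round(o["time_s"],2),"pos",o["tool_pos"].round(4),"psi",ps.round(2),"tilt z",M[:,2].round(3),"shift cm",d.round(2),"F",o["wrist_force"].round(2),"T",o["ft_torque"].round(2),"q",o["q"].round(2),"op",round(o["opening"],3))
    if psi is not None: print("roll",round(ps-psi,2))
E
python3 - <<'E'
from h import *
for x in(.3,.4,.45):
  for z in(0,.1,.15,.2,.25): print(x,z,pix("side",(x,.27,z)).round(),pix("top",(x,.27,z)).round())
E
python3 -m creep '[[[0,0,-0.8],-7],[[0,0,-0.8],-7],[[0,0,-0.8],-7],[[0,0,-0.8],-7],[[0,0,-0.8],-7],[[0,0,-0.8],-6.5],[[0,0,0],0],[[0,0,0],0],[[0,0,0],0],[[0,0,0],0]]' 0.8 30
python3 - <<'E'
from h import *
go(.5302,.2832,.15,116)
E
```

```text
0.3 0 [117. 226.] [205. 345.]
0.3 0.1 [111. 180.] [199. 358.]
0.3 0.15 [108. 156.] [196. 365.]
0.3 0.2 [105. 131.] [192. 374.]
0.3 0.25 [102. 104.] [188. 384.]
0.4 0 [167. 223.] [205. 297.]
0.4 0.1 [163. 178.] [199. 304.]
0.4 0.15 [161. 154.] [196. 308.]
0.4 0.2 [159. 129.] [192. 312.]
0.4 0.25 [157. 103.] [188. 317.]
0.45 0 [191. 222.] [204. 274.]
0.45 0.1 [188. 177.] [199. 278.]
0.45 0.15 [187. 153.] [196. 280.]
0.45 0.2 [186. 128.] [192. 282.]
0.45 0.25 [184. 103.] [188. 285.]
time_s: 0.93
tool_pos: [0.1327, 0.4817, 0.3005]
ee_rot: [0.707, -3.06, 0.002]
wrist_force: [-1.1, 0.3, 0.2]
opening: 0.901
gripper_force: 0.0
t 0.93 pos [0.1327 0.4817 0.3005] psi 116.01 tilt z [-0.    -0.002 -1.   ] shift cm [-27.04 -35.25  15.06] F [-1.07  0.34  0.22] T [0.01 0.07 0.01] q [1.3  0.23 0.11 1.45 0.   0.85] op 0.901
roll 0.01
```

```bash

python3 -m creep '[[[-1.9,-2.5,0],0],[[-1.9,-2.5,0],0],[[-1.9,-2.5,0],0],[[-1.9,-2.5,0],0],[[-1.9,-2.5,0],0],[[-1.9,-2.5,0],0],[[-1.9,-2.5,0],0],[[-1.9,-2.5,0],0],[[-1.9,-2.5,0],0],[[-1.9,-2.5,0],0]]'
python3 -m creep '[[[-1.9,-2.5,0],0],[[-1.9,-2.5,0],0],[[-1.9,-2.5,0],0],[[-1.9,-2.5,2],0],[[0,0,3],0],[[0,0,3],0],[[0,0,3],0],[[0,0,2],0],[[0,0,0],0],[[0,0,0],0]]'
python3 - <<'E'
from h import *
go(.5302,.2832,.05,116)
E
```

```text
time_s: 1.77
tool_pos: [0.4145, 0.34, 0.3007]
ee_rot: [0.707, -3.06, 0.001]
wrist_force: [-0.2, 0.8, -0.4]
opening: 0.903
gripper_force: 0.0
time_s: 2.6
tool_pos: [0.5246, 0.2842, 0.1698]
ee_rot: [0.707, -3.057, 0.002]
wrist_force: [0.3, 0.4, 0.7]
opening: 0.902
gripper_force: 0.0
t 2.6 pos [0.5246 0.2842 0.1698] psi 116.05 tilt z [-0.004 -0.002 -1.   ] shift cm [-0.51 -0.33 11.98] F [0.28 0.42 0.74] T [ 0.02 -0.07 -0.04] q [0.5  0.48 0.13 1.23 0.   0.04] op 0.902
roll 0.05
```

```bash

python3 -m creep '[[[-0.5,-0.3,1],0],[[0,0,2],0],[[0,0,2],0],[[0,0,2],0],[[0,0,2],0],[[0,0,2],0],[[0,0,1.5],0],[[0,0,0.5],0],[[0,0,0],0],[[0,0,0],0]]'
python3 - <<'E'
from h import *
go(.5302,.2832,.025,116)
t=r.capture("top");s=r.capture("side")
cv2.imwrite("pics/c3.png",np.hstack([crop(t,165,200,80,80,5),crop(s,190,160,80,80,5)])[:,:,::-1])
E
```

```text
time_s: 3.43
tool_pos: [0.5327, 0.2849, 0.0426]
ee_rot: [-0.709, 3.058, 0.001]
wrist_force: [-0.5, 0.4, 0.2]
opening: 0.898
gripper_force: 0.0
t 3.43 pos [0.5327 0.2849 0.0426] psi 116.09 tilt z [ 0.002  0.001 -1.   ] shift cm [ 0.3  -0.04  1.76] F [-0.49  0.42  0.18] T [-0.    0.06 -0.01] q [ 0.49  0.6  -0.02  0.95 -0.    0.04] op 0.898
roll 0.09
```

View pics/c3.png

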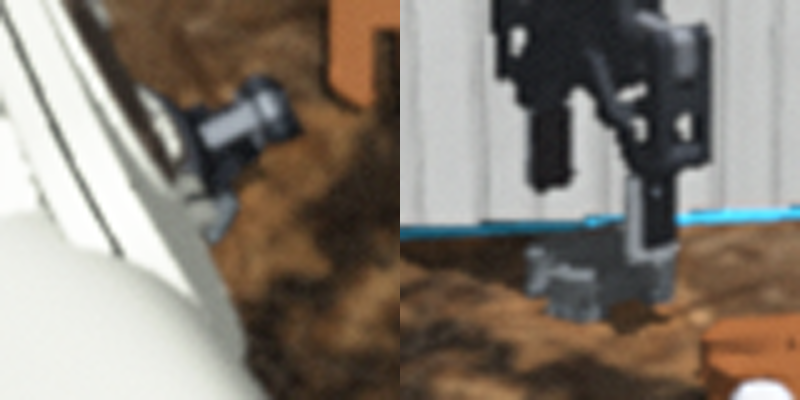

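The near finger stands beside the weight's flat and the far one behind it, so they straddle it. I'll lower and close.

```bash

python3 -m creep '[[[0.3,0,0.5],0],[[0,0,0.5],0],[[0,0,0.3],0],[[0,0,0.2],0],[[0,0,0.1],0],[[0,0,0],0],[[0,0,0],0],[[0,0,0],0],[[0,0,0],0],[[0,0,0],0]]'
python3 - <<'E'
from h import *
go(.5302,.2832,.025,116)
E
python3 -m creep '[[[0,0,0],0],[[0,0,0],0],[[0,0,0],0],[[0,0,0],0],[[0,0,0],0],[[0,0,0],0],[[0,0,0],0],[[0,0,0],0],[[0,0,0],0],[[0,0,0],0]]' -1 45
python3 - <<'E'
from h import *
go(.5302,.2832,.025,116)
E
```

```text
time_s: 4.37
tool_pos: [0.5289, 0.283, 0.0255]
ee_rot: [-0.709, 3.06, 0.0]
wrist_force: [0.0, 0.1, -0.6]
opening: 0.902
gripper_force: 0.0
t 4.37 pos [0.5289 0.283  0.0255] psi 116.1 tilt z [ 0.  0. -1.] shift cm [-0.13 -0.04  0.05] F [ 0.04  0.09 -0.62] T [-0.   -0.03  0.01] q [ 0.49  0.62 -0.04  0.91 -0.    0.04] op 0.902
roll 0.1
time_s: 5.2
tool_pos: [0.5292, 0.2829, 0.0259]
ee_rot: [-0.709, 3.059, -0.001]
wrist_force: [0.4, -1.4, 5.0]
opening: 0.571
gripper_force: 48.7
t 5.2 pos [0.5292 0.2829 0.0259] psi 116.09 tilt z [ 0.001 -0.    -1.   ] shift cm [-0.1  -0.01  0.09] F [ 0.35 -1.39  5.  ] T [-0.56 -0.09 -0.06] q [ 0.49  0.62 -0.04  0.91 -0.    0.04] op 0.571
roll 0.09
```

```bash

python3 -m creep '[[[0,0,-0.3],0],[[0,0,-0.7],0],[[0,0,-1.5],0],[[0,0,-2],0],[[0,0,-2],0],[[0,0,-2],0],[[0,0,-2],0],[[0,0,-1.5],0],[[0,0,-1],0],[[0,0,0],0]]'
python3 -m creep '[[[0,0,0],-5],[[0,0,0],-6],[[0,0,0],-6],[[0,0,0],-6],[[0,0,0],-6],[[0,0,0],-6],[[0,0,0],-6],[[0,0,0],-6],[[0,0,0],0],[[0,0,0],0]]'
python3 - <<'E'
from h import *
s=np.radians(-107);ax=np.array([.556,-.0157]);p=ax-.075*np.array([np.cos(s),np.sin(s)])
print(p);go(*p,.130,163)
E
```

```text
time_s: 6.03
tool_pos: [0.5295, 0.2837, 0.1574]
ee_rot: [-0.709, 3.057, 0.002]
wrist_force: [-0.4, 1.6, -3.2]
opening: 0.575
gripper_force: 47.8
time_s: 6.87
tool_pos: [0.5279, 0.2826, 0.1538]
ee_rot: [1.866, -2.524, -0.001]
wrist_force: [0.4, -0.4, -3.3]
opening: 0.571
gripper_force: 47.7
[0.57792788 0.05602286]
t 6.87 pos [0.5279 0.2826 0.1538] psi 162.96 tilt z [-0.003 -0.001 -1.   ] shift cm [ 20.19 -11.43   2.39] F [ 0.42 -0.4  -3.3 ] T [-0.08  0.02 -0.01] q [ 0.49  0.49  0.11  1.19  0.   -0.78] op 0.571
roll -0.04
```

```bash

python3 -m creep '[[[1,-0.5,0],0],[[2,-1.2,0],0],[[2.5,-1.4,0],0],[[2.5,-1.4,0],0],[[2.5,-1.4,0],0],[[2.5,-1.4,0],0],[[2.5,-1.4,0.4],0],[[2.5,-1.4,0.7],0],[[1.5,-0.9,0.7],0],[[0.7,-0.4,0.6],0]]'
python3 -m creep '[[[0,0,0],0],[[0,0,0.6],0],[[0,0,0.9],0],[[0,0,0.9],0],[[0,0,0.7],0],[[0,0,0],0],[[0,0,0],0],[[0,0,0],0],[[0,0,0],0],[[0,0,0],0]]'
python3 - <<'E'
from h import *
s=np.radians(-107);ax=np.array([.556,-.0157]);p=ax-.075*np.array([np.cos(s),np.sin(s)])
go(*p,.0985,163)
t=r.capture("top");s=r.capture("side")
cv2.imwrite("pics/t4.png",t[:,:,::-1]);cv2.imwrite("pics/s4.png",s[:,:,::-1])
cv2.imwrite("pics/c4.png",np.hstack([crop(t,270,180,100,100,4),crop(s,210,195,90,120,4)[:400]])[:,:,::-1])
E
```

```text
time_s: 7.7
tool_pos: [0.5792, 0.0529, 0.1307]
ee_rot: [1.864, -2.528, 0.001]
wrist_force: [-0.2, 0.4, -2.8]
opening: 0.571
gripper_force: 47.7
time_s: 8.53
tool_pos: [0.5796, 0.0567, 0.1009]
ee_rot: [-1.87, 2.523, -0.001]
wrist_force: [0.2, -0.1, -3.8]
opening: 0.567
gripper_force: 47.7
t 8.53 pos [0.5796 0.0567 0.1009] psi 163.1 tilt z [ 0.001  0.    -1.   ] shift cm [0.11 0.14 0.24] F [ 0.25 -0.12 -3.84] T [0.   0.04 0.03] q [ 0.1   0.51 -0.02  1.05  0.   -1.18] op 0.567
roll 0.1
```

View pics/c4.png

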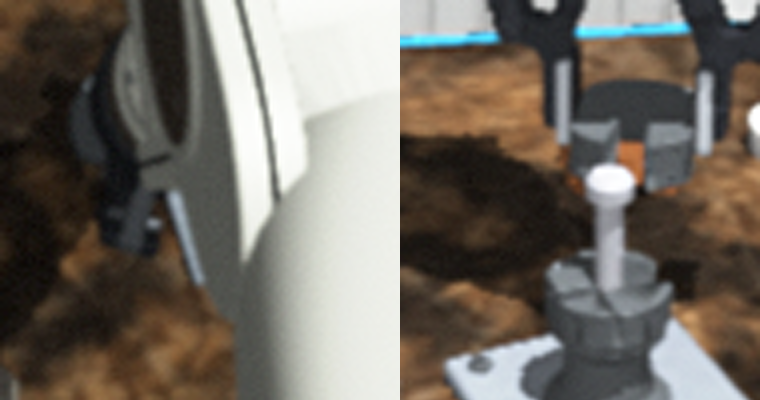

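The weight is held level in the fingers, slot toward the stem. The slot gap is at about (631,130) in the crop and the stem at x≈610. Next I'll compare the lateral alignment in the side camera.

```bash
python3 - <<'E'
from h import *
U=lambda x,y:(210+x/4-.4,195+(y)/4-.4)
s=cv2.imread("pics/s4.png")
g=cv2.cvtColor(s,cv2.COLOR_BGR2HSV)
for v in (224,226,228,230,232): print(v,"S",g[v,245:290,1].tolist())
for v in (246,250,254): print(v,"V",g[v,250:276,2].tolist())
o=r.get_obs();p=o["tool_pos"];a=np.radians(-107);d=np.array([np.cos(a),np.sin(a)]);n=np.array([-d[1],d[0]])
for h in(.095,.085,.076):
    for k in(-9.5,0,9.5): print(h,k,pix("side",[*(p[:2]+.0305*d+n*k/1000),h]).round(1))
for ax in((.5553,-.0157),(.557,-.0157)):
  for h in(.075,.085,.095): print(ax,h,pix("side",[*ax,h]).round(2))
E
```

```text
224 S [127, 56, 55, 29, 18, 19, 19, 23, 23, 19, 21, 25, 21, 17, 4, 17, 9, 24, 19, 24, 21, 17, 16, 25, 13, 24, 16, 16, 22, 17, 9, 22, 18, 9, 13, 22, 13, 24, 20, 19, 16, 17, 19, 28, 47]
226 S [129, 109, 71, 15, 20, 19, 20, 14, 25, 23, 21, 25, 19, 18, 20, 25, 25, 20, 20, 21, 12, 13, 21, 12, 26, 24, 17, 23, 24, 21, 22, 20, 20, 24, 24, 23, 16, 22, 15, 17, 15, 16, 20, 25, 43]
228 S [127, 131, 117, 86, 19, 16, 20, 19, 22, 22, 20, 20, 17, 17, 23, 22, 23, 24, 18, 23, 20, 26, 19, 23, 31, 20, 17, 22, 21, 21, 21, 18, 20, 23, 21, 25, 23, 24, 18, 16, 17, 16, 20, 29, 46]
230 S [131, 128, 130, 101, 41, 8, 11, 5, 8, 20, 15, 17, 18, 22, 20, 18, 25, 23, 13, 33, 114, 137, 130, 132, 122, 72, 17, 25, 21, 20, 20, 21, 17, 21, 16, 21, 26, 20, 12, 16, 13, 16, 13, 23, 81]
232 S [132, 132, 130, 133, 134, 148, 147, 94, 4, 26, 15, 19, 14, 21, 18, 16, 23, 18, 19, 85, 150, 164, 162, 164, 164, 141, 33, 36, 23, 21, 18, 18, 21, 21, 15, 20, 23, 24, 20, 17, 22, 19, 3, 80, 115]
246 V [60, 57, 56, 54, 49, 53, 51, 56, 84, 129, 162, 177, 179, 175, 167, 138, 86, 53, 42, 48, 53, 53, 55, 58, 57, 57]
250 V [34, 35, 31, 26, 28, 25, 32, 43, 70, 115, 146, 154, 153, 152, 145, 118, 77, 59, 53, 52, 50, 50, 55, 55, 55, 58]
254 V [30, 28, 36, 39, 40, 35, 27, 26, 60, 115, 152, 175, 191, 196, 193, 154, 84, 63, 62, 60, 55, 58, 60, 60, 60, 57]
0.095 -9.5 [260.  230.2]
0.095 0 [266.  230.7]
0.095 9.5 [272.  231.2]
0.085 -9.5 [260.  235.9]
0.085 0 [265.9 236.3]
0.085 9.5 [271.9 236.8]
0.076 -9.5 [259.9 240.9]
0.076 0 [265.8 241.4]
0.076 9.5 [271.8 241.9]
(0.5553, -0.0157) 0.075 [260.23 256.35]
(0.5553, -0.0157) 0.085 [260.29 250.49]
(0.5553, -0.0157) 0.095 [260.35 244.56]
(0.557, -0.0157) 0.075 [261.35 256.27]
(0.557, -0.0157) 0.085 [261.42 250.41]
(0.557, -0.0157) 0.095 [261.49 244.49]
```

```bash
python3 - <<'E'
from h import *
o=r.get_obs();p=o["tool_pos"];a=np.radians(-107);d=np.array([np.cos(a),np.sin(a)]);n=np.array([-d[1],d[0]])
for off in(-2,0,2):
  for sg in(-1,1):
    pts=[pix("side",[*(p[:2]+s/1000*d+n*(sg*k+off)/1000),h]) for s,k in((0,6.5),(25,6.5),(30.3,9.5),(20,25),(0,25)) for h in(.075,.095)]
    H=cv2.convexHull(np.float32(pts))
    for v in(230,232):
      us=[u for u in np.arange(240,295,.1) if cv2.pointPolygonTest(H,(float(u),float(v)),False)>=0]
      print(off,sg,v,round(us[0],1),round(us[-1],1))
E
```

```text
-2 -1 230 250.3 263.3
-2 -1 232 250.3 263.3
-2 1 230 269.4 282.4
-2 1 232 269.3 282.4
0 -1 230 251.5 264.6
0 -1 232 251.5 264.5
0 1 230 270.6 283.7
0 1 232 270.6 283.6
2 -1 230 252.7 265.8
2 -1 232 252.7 265.7
2 1 230 271.9 284.9
2 1 232 271.8 284.8
```

```bash
python3 - <<'E'
from h import *
go(.5575,-.0157,.0985,163)
E
```

```text
t 8.63 pos [0.5794 0.0565 0.1008] psi 163.1 tilt z [ 0.001  0.    -1.   ] shift cm [ 7.55 -0.    0.23] F [-0.15  0.15 -3.41] T [-0.04  0.03 -0.  ] q [ 0.1   0.51 -0.02  1.05 -0.   -1.18] op 0.572
roll 0.1
```

```bash

python3 -m creep '[[[0.3,0,0.2],0],[[0.6,0,0],0],[[0.7,0,0],0],[[0.7,0,0],0],[[0.6,0,0],0],[[0.5,0,0],0],[[0.3,0,0],0],[[0,0,0],0],[[0,0,0],0],[[0,0,0],0]]'
python3 - <<'E'
from h import *
go(.5575,-.0157,.0985,163)
E
python3 -m creep '[[[0.3,0,0],0],[[0.3,0,0],0],[[0.3,0,0],0],[[0.3,0,0],0],[[0.3,0,0],0],[[0.3,0,0],0],[[0.2,0,0],0],[[0.2,0,0],0],[[0,0,0],0],[[0,0,0],0]]'
python3 - <<'E'
from h import *
go(.5575,-.0157,.0985,163)
s=r.capture("side")
cv2.imwrite("pics/c5.png",crop(s,210,195,100,75,6)[:,:,::-1])
E
```

```text
time_s: 9.47
tool_pos: [0.5685, 0.0213, 0.0984]
ee_rot: [-1.871, 2.523, 0.0]
wrist_force: [0.3, -0.2, -4.3]
opening: 0.572
gripper_force: 47.7
t 9.47 pos [0.5685 0.0213 0.0984] psi 163.11 tilt z [ 0.  0. -1.] shift cm [ 3.86 -0.02 -0.01] F [ 0.33 -0.23 -4.32] T [-0.06  0.03 -0.02] q [ 0.04  0.48 -0.06  1.03  0.   -1.24] op 0.572
roll 0.11
time_s: 10.3
tool_pos: [0.5619, -0.0, 0.0983]
ee_rot: [-1.871, 2.524, 0.0]
wrist_force: [0.5, -0.3, -4.1]
opening: 0.57
gripper_force: 47.7
t 10.3 pos [ 0.5619 -0.      0.0983] psi 163.09 tilt z [ 0.  0. -1.] shift cm [ 1.63 -0.03 -0.02] F [ 0.49 -0.33 -4.07] T [-0.05 -0.05 -0.03] q [-0.    0.47 -0.08  1.02  0.   -1.28] op 0.57
roll 0.09
```

View pics/c5.png

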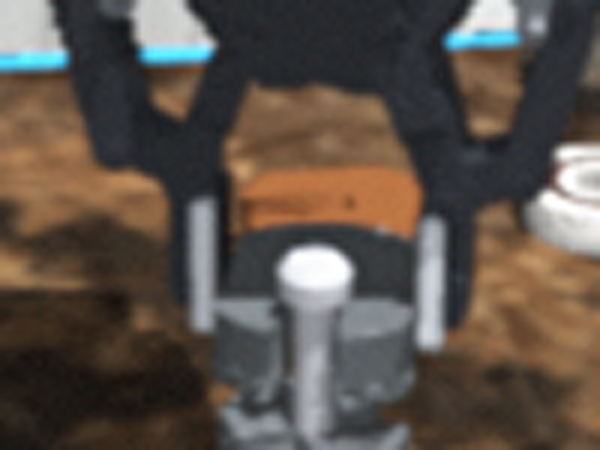

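The stem at (312,360) is centred in the slot mouth (281–340), under the head. I'll continue slowly.

```bash

python3 -m creep '[[[0.2,0,0],0],[[0.25,0,0],0],[[0.25,0,0],0],[[0.2,0,0],0],[[0.2,0,0],0],[[0.15,0,0],0],[[0.1,0,0],0],[[0.1,0,0],0],[[0,0,0],0],[[0,0,0],0]]'
python3 - <<'E'
from h import *
go(.5575,-.0157,.0985,163)
E
python3 -m creep '[[[0.05,0,0],0],[[0.05,0,0],0],[[0.05,0,0],0],[[0.05,0,0],0],[[0,0,0],0],[[0,0,0],0],[[0,0,0],0],[[0,0,0],0],[[0,0,0],0],[[0,0,0],0]]'
python3 - <<'E'
from h import *
go(.5575,-.0157,.0985,163)
E
```

```text
time_s: 11.18
tool_pos: [0.5577, -0.0138, 0.0983]
ee_rot: [-1.871, 2.524, 0.0]
wrist_force: [-0.1, -0.3, -3.7]
opening: 0.571
gripper_force: 47.7
t 11.18 pos [ 0.5577 -0.0138  0.0983] psi 163.1 tilt z [ 0.  0. -1.] shift cm [ 0.19 -0.03 -0.02] F [-0.07 -0.26 -3.72] T [-0.04  0.03  0.03] q [-0.02  0.47 -0.09  1.01  0.   -1.3 ] op 0.571
roll 0.1
time_s: 12.02
tool_pos: [0.5571, -0.0157, 0.0983]
ee_rot: [1.871, -2.524, -0.0]
wrist_force: [0.8, 0.5, -3.3]
opening: 0.57
gripper_force: 47.7
t 12.02 pos [ 0.5571 -0.0157  0.0983] psi 163.1 tilt z [-0.  0. -1.] shift cm [-0.01 -0.04 -0.02] F [ 0.77  0.48 -3.27] T [-0.07  0.02 -0.01] q [-0.03  0.46 -0.09  1.01  0.   -1.3 ] op 0.57
roll 0.1
```

```bash

for i in 1; do :; done
python3 -m creep '[[[0.05,0,0],0],[[0.05,0,0],0],[[0.05,0,0],0],[[0,0,0],0],[[0,0,0],0],[[0,0,0],0],[[0,0,0],0],[[0,0,0],0],[[0,0,0],0],[[0,0,0],0]]' | grep -E "pos|force"
python3 -m creep '[[[0.05,0,0],0],[[0.05,0,0],0],[[0,0,0],0],[[0,0,0],0],[[0,0,0],0],[[0,0,0],0],[[0,0,0],0],[[0,0,0],0],[[0,0,0],0],[[0,0,0],0]]' | grep -E "pos|force"
```

```text
tool_pos: [0.5567, -0.0171, 0.0983]
wrist_force: [-0.1, -0.6, -3.1]
gripper_force: 47.7
tool_pos: [0.5564, -0.0181, 0.0983]
wrist_force: [-0.6, -0.5, -2.3]
gripper_force: 47.7
```

```bash

python3 -m creep '[[[0.05,0,0],0],[[0.05,0,0],0],[[0,0,0],0],[[0,0,0],0],[[0,0,0],0],[[0,0,0],0],[[0,0,0],0],[[0,0,0],0],[[0,0,0],0],[[0,0,0],0]]' | grep -E "pos|force"
python3 - <<'E'
from h import *
go(.5575,-.0157,.0985,163)
E
```

```text
tool_pos: [0.5561, -0.0191, 0.0983]
wrist_force: [0.1, -0.4, -3.3]
gripper_force: 47.7
t 14.52 pos [ 0.5561 -0.0191  0.0983] psi 163.1 tilt z [-0. -0. -1.] shift cm [-0.36 -0.03 -0.02] F [ 0.14 -0.43 -3.26] T [-0.01  0.01 -0.04] q [-0.03  0.46 -0.1   1.01 -0.   -1.31] op 0.576
roll 0.1
```

```bash

python3 -m creep '[[[0.05,0,0],0],[[0.05,0,0],0],[[0,0,0],0],[[0,0,0],0],[[0,0,0],0],[[0,0,0],0],[[0,0,0],0],[[0,0,0],0],[[0,0,0],0],[[0,0,0],0]]' | grep -E "pos|wrist"
python3 - <<'E'
from h import *
go(.5575,-.0157,.0985,163)
s=r.capture("side")
cv2.imwrite("pics/c6.png",crop(s,210,215,100,75,6)[:,:,::-1])
E
```

```text
tool_pos: [0.5559, -0.0199, 0.0983]
wrist_force: [0.0, 0.8, -3.2]
t 15.35 pos [ 0.5559 -0.0199  0.0983] psi 163.1 tilt z [ 0.  0. -1.] shift cm [-0.45 -0.03 -0.02] F [ 0.03  0.83 -3.22] T [ 0.21 -0.02  0.  ] q [-0.04  0.46 -0.1   1.01  0.   -1.31] op 0.57
roll 0.1
```

View pics/c6.png

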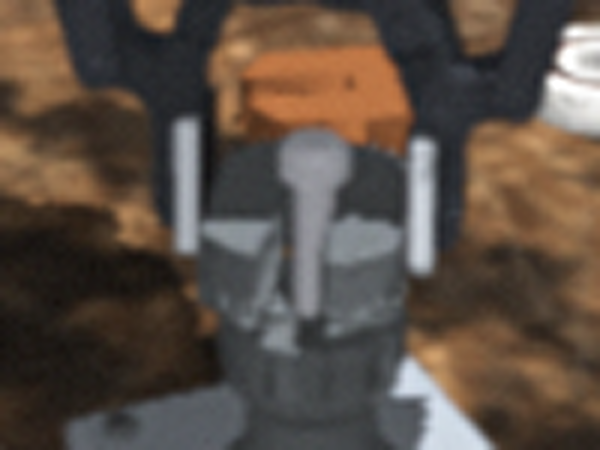

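The stem is inside the slot, and light contact (0.2 N m) shows the closed end has been reached. I'll back off 1.5 mm and lower toward the lug.

```bash

python3 -m creep '[[[-0.08,-0.03,0],0],[[-0.07,0,0],0],[[0,0,0.1],0],[[0,0,0.1],0],[[0,0,0.1],0],[[0,0,0.1],0],[[0,0,0],0],[[0,0,0],0],[[0,0,0],0],[[0,0,0],0]]' | grep -E "pos|wrist"
python3 -m creep '[[[0,0,0.05],0],[[0,0,0.05],0],[[0,0,0],0],[[0,0,0],0],[[0,0,0],0],[[0,0,0],0],[[0,0,0],0],[[0,0,0],0],[[0,0,0],0],[[0,0,0],0]]' | grep -E "pos|wrist"
python3 - <<'E'
from h import *
go(.5575,-.0157,.0985,163)
E
```

```text
tool_pos: [0.5566, -0.0187, 0.0944]
wrist_force: [0.6, -0.0, -4.2]
tool_pos: [0.5566, -0.0187, 0.0933]
wrist_force: [0.5, -1.3, -3.4]
t 17.07 pos [ 0.5566 -0.0187  0.0933] psi 163.1 tilt z [-0. -0. -1.] shift cm [-0.31 -0.   -0.52] F [ 0.54 -1.28 -3.4 ] T [-0.06 -0.03 -0.01] q [-0.03  0.47 -0.1   1.   -0.   -1.31] op 0.574
roll 0.1
```

```bash

python3 -m creep '[[[0,0,0.05],0],[[0,0,0.05],0],[[0,0,0],0],[[0,0,0],0],[[0,0,0],0],[[0,0,0],0],[[0,0,0],0],[[0,0,0],0],[[0,0,0],0],[[0,0,0],0]]' | grep -E "pos|wrist"
python3 - <<'E'
from h import *
go(.5575,-.0157,.0985,163)
E
```

```text
tool_pos: [0.5567, -0.0187, 0.0924]
wrist_force: [0.2, 1.2, -0.1]
t 17.9 pos [ 0.5567 -0.0187  0.0924] psi 163.1 tilt z [ 0. -0. -1.] shift cm [-0.31  0.01 -0.61] F [ 0.22  1.22 -0.07] T [ 0.02  0.06 -0.  ] q [-0.03  0.47 -0.1   1.   -0.   -1.31] op 0.574
roll 0.1
```

Contact came at the lug's height (+3.3 N). I'll press 1 mm more on the spring, then turn.

```bash

python3 -m creep '[[[0,0,0.05],0],[[0,0,0.05],0],[[0,0,0],-2],[[0,0,0],-3],[[0,0,0],-3],[[0,0,0],-3],[[0,0,0],-2],[[0,0,0],0],[[0,0,0],0],[[0,0,0],0]]' | grep -E "pos|wrist"
python3 - <<'E'
from h import *
go(.5575,-.0157,.0985,163)
E
python3 -m creep '[[[0,0,0],-2],[[0,0,0],-2],[[0,0,0],0],[[0,0,0],0],[[0,0,0],0],[[0,0,0],0],[[0,0,0],0],[[0,0,0],0],[[0,0,0],0],[[0,0,0],0]]' | grep -E "pos|wrist"
python3 - <<'E'
from h import *
go(.5575,-.0157,.0985,163)
E
```

```text
tool_pos: [0.5567, -0.0184, 0.0914]
wrist_force: [0.2, 0.8, 0.9]
t 18.73 pos [ 0.5567 -0.0184  0.0914] psi 176.07 tilt z [ 0.     0.001 -1.   ] shift cm [-0.27 -0.07 -0.71] F [0.17 0.82 0.92] T [0.41 0.18 0.01] q [-0.03  0.47 -0.1   1.    0.   -1.54] op 0.571
roll 13.07
tool_pos: [0.5566, -0.0186, 0.0913]
wrist_force: [0.7, 1.4, 1.8]
t 19.57 pos [ 0.5566 -0.0186  0.0913] psi -179.91 tilt z [ 0.  0. -1.] shift cm [-0.29 -0.09 -0.72] F [0.66 1.36 1.79] T [ 0.44  0.17 -0.03] q [-0.03  0.47 -0.1   1.    0.   -1.61] op 0.571
roll -342.91
```

```bash

python3 -m creep '[[[-0.05,0,0],-1.5],[[0,0,0],-1.5],[[0,0,0],0],[[0,0,0],0],[[0,0,0],0],[[0,0,0],0]]' 2>&1 | tail -1
python3 -m creep '[[[-0.05,0,0],-1.5],[[0,0,0],-1.5],[[0,0,0],0],[[0,0,0],0],[[0,0,0],0],[[0,0,0],0],[[0,0,0],0],[[0,0,0],0],[[0,0,0],0],[[0,0,0],0]]' | grep -E "pos|wrist"
python3 - <<'E'
from h import *
go(.5575,-.0157,.0985,188)
E
```

```text
$: bad value
tool_pos: [0.5565, -0.0183, 0.0913]
wrist_force: [-0.6, 0.9, 0.6]
t 20.4 pos [ 0.5565 -0.0183  0.0913] psi -176.91 tilt z [-0. -0. -1.] shift cm [-0.25 -0.12 -0.72] F [-0.64  0.87  0.63] T [0.11 0.24 0.04] q [-0.03  0.47 -0.1   1.   -0.   -1.66] op 0.572
roll -364.91
```

```bash

python3 -m creep '[[[0,0,0],-1.5],[[0,0,0],-1.5],[[0,0,0],0],[[0,0,0],0],[[0,0,0],0],[[0,0,0],0],[[0,0,0],0],[[0,0,0],0],[[0,0,0],0],[[0,0,0],0]]' | grep -E "pos|wrist"
python3 - <<'E'
from h import *
go(.5575,-.0157,.0985,188)
E
```

```text
tool_pos: [0.5565, -0.0182, 0.0913]
wrist_force: [-1.0, 1.2, 0.6]
t 21.23 pos [ 0.5565 -0.0182  0.0913] psi -173.91 tilt z [-0.  0. -1.] shift cm [-0.23 -0.13 -0.72] F [-1.05  1.19  0.59] T [ 0.31  0.37 -0.05] q [-0.03  0.47 -0.1   1.    0.   -1.71] op 0.571
roll -361.91
```

```bash

python3 -m creep '[[[-0.04,0.04,0],-1.5],[[0,0,0],-1.5],[[0,0,0],0],[[0,0,0],0],[[0,0,0],0],[[0,0,0],0],[[0,0,0],0],[[0,0,0],0],[[0,0,0],0],[[0,0,0],0]]' | grep -E "pos|wrist"
python3 - <<'E'
from h import *
go(.5575,-.0157,.0985,188)
E
```

```text
tool_pos: [0.5563, -0.0179, 0.0914]
wrist_force: [0.6, 1.6, 0.4]
t 22.07 pos [ 0.5563 -0.0179  0.0914] psi -170.91 tilt z [ 0. -0. -1.] shift cm [-0.2  -0.16 -0.71] F [0.59 1.56 0.36] T [ 0.13  0.07 -0.01] q [-0.03  0.47 -0.1   1.   -0.   -1.76] op 0.57
roll -358.91
```

```bash

python3 -m creep '[[[0,0,0],-1.5],[[0,0,0],-1.5],[[0,0,0],0],[[0,0,0],0],[[0,0,0],0],[[0,0,0],0],[[0,0,0],0],[[0,0,0],0],[[0,0,0],0],[[0,0,0],0]]' | grep -E "pos|wrist"
python3 - <<'E'
from h import *
go(.5575,-.0157,.0985,188)
E
```

```text
tool_pos: [0.5563, -0.018, 0.0912]
wrist_force: [2.5, -0.9, -5.3]
t 22.9 pos [ 0.5563 -0.018   0.0912] psi -167.91 tilt z [ 0. -0. -1.] shift cm [-0.2  -0.17 -0.73] F [ 2.49 -0.85 -5.32] T [-0.19 -0.54  0.04] q [-0.03  0.47 -0.1   1.   -0.   -1.81] op 0.568
roll -355.91
```

Felt it: Fz fell from +0.4 N to below hanging weight. I'll centre in the keyway (about 4° more), then lower.

```bash

python3 -m creep '[[[0,0,0],-1.5],[[0,0,0],-1.5],[[0,0,0],-0.5],[[0,0,0],0],[[0,0,0],0],[[0,0,0],0],[[0,0,0],0],[[0,0,0],0],[[0,0,0],0],[[0,0,0],0]]' | grep -E "pos|wrist"
python3 - <<'E'
from h import *
go(.5575,-.0157,.0985,188)
E
```

```text
tool_pos: [0.5563, -0.0178, 0.0914]
wrist_force: [2.7, 0.5, -3.6]
t 23.73 pos [ 0.5563 -0.0178  0.0914] psi -164.41 tilt z [ 0. -0. -1.] shift cm [-0.17 -0.18 -0.71] F [ 2.73  0.52 -3.59] T [-0.16 -0.54  0.04] q [-0.03  0.47 -0.1   1.    0.   -1.87] op 0.569
roll -352.41
```

```bash

python3 -m creep '[[[0,-0.05,0],0],[[0,0,0.05],0],[[0,0,0.05],0],[[0,0,0.05],0],[[0,0,0.05],0],[[0,0,0],0],[[0,0,0],0],[[0,0,0],0],[[0,0,0],0],[[0,0,0],0]]' | grep -E "pos|wrist"
python3 - <<'E'
from h import *
go(.5575,-.0157,.0985,188)
E
```

```text
tool_pos: [0.5563, -0.0177, 0.0891]
wrist_force: [0.5, 0.8, -4.9]
t 24.57 pos [ 0.5563 -0.0177  0.0891] psi -164.4 tilt z [-0.001  0.    -1.   ] shift cm [-0.16 -0.17 -0.94] F [ 0.48  0.77 -4.88] T [ 0.06 -0.14 -0.02] q [-0.03  0.47 -0.11  0.99  0.   -1.87] op 0.575
roll -352.4
```

```bash

python3 -m creep '[[[0,0,0.05],0],[[0,0,0.05],0],[[0,0,0],0],[[0,0,0],0],[[0,0,0],0],[[0,0,0],0],[[0,0,0],0],[[0,0,0],0],[[0,0,0],0],[[0,0,0],0]]' | grep -E "pos|wrist"
python3 -m creep '[[[0,0,0.05],0],[[0,0,0],0],[[0,0,0],0],[[0,0,0],0],[[0,0,0],0],[[0,0,0],0],[[0,0,0],0],[[0,0,0],0],[[0,0,0],0],[[0,0,0],0]]' | grep -E "pos|wrist"
python3 - <<'E'
from h import *
go(.5575,-.0157,.0985,188)
E
```

```text
tool_pos: [0.5566, -0.0177, 0.0883]
wrist_force: [0.7, 0.1, -2.2]
tool_pos: [0.5567, -0.0177, 0.0879]
wrist_force: [0.1, -0.9, -2.0]
t 26.23 pos [ 0.5567 -0.0177  0.0879] psi -164.4 tilt z [ 0. -0. -1.] shift cm [-0.17 -0.13 -1.06] F [ 0.09 -0.92 -2.01] T [-0.01 -0.02  0.03] q [-0.03  0.48 -0.11  0.99 -0.   -1.87] op 0.575
roll -352.4
```

```bash

python3 -m creep '[[[0,0,0.05],0],[[0,0,0.05],0],[[0,0,0],0],[[0,0,0],0],[[0,0,0],0],[[0,0,0],0],[[0,0,0],0],[[0,0,0],0],[[0,0,0],0],[[0,0,0],0]]' | grep -E "pos|wrist"
python3 - <<'E'
from h import *
go(.5575,-.0157,.0985,188)
s=r.capture("side")
cv2.imwrite("pics/c7.png",crop(s,210,215,100,75,6)[:,:,::-1])
E
```

```text
tool_pos: [0.5567, -0.0177, 0.0869]
wrist_force: [-0.2, -1.8, -0.3]
t 27.07 pos [ 0.5567 -0.0177  0.0869] psi -164.4 tilt z [ 0. -0. -1.] shift cm [-0.17 -0.13 -1.16] F [-0.16 -1.77 -0.34] T [-0.1   0.05 -0.03] q [-0.03  0.48 -0.11  0.99 -0.   -1.87] op 0.572
roll -352.4
```

View pics/c7.png

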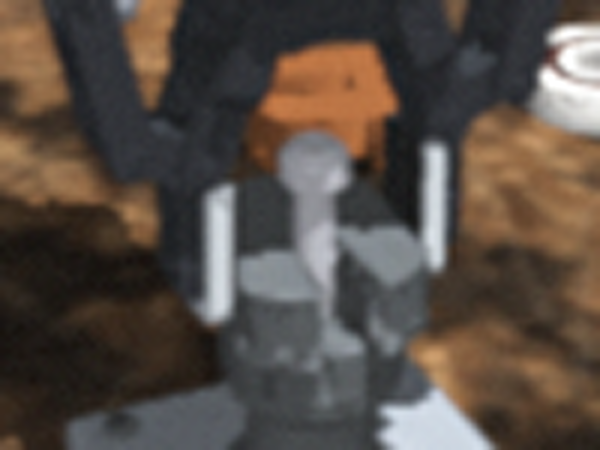

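The weight looks level and fully down around the stem, with about 3 N resting on the carrier. I'll release and rise.

```bash

python3 -m creep '[[[0,0,0],0],[[0,0,0],0],[[0,0,0],0],[[0,0,0],0],[[0,0,0],0],[[0,0,0],0],[[0,0,0],0],[[0,0,0],0],[[0,0,0],0],[[0,0,0],0]]' 0.5
python3 - <<'E'
from h import *
go(.5575,-.0157,.0985,188)
E
python3 -m creep '[[[0,0,-0.2],0],[[0,0,-0.5],0],[[0,0,-1],0],[[0,0,-1.5],0],[[0,0,-2],0],[[0,0,-2],0],[[0,0,-2],0],[[0,0,-2],0],[[0,0,-1],0],[[0,0,0],0]]'
python3 - <<'E'
from h import *
go(.5575,-.0157,.0985,188)
s=r.capture("side");t=r.capture("top");cv2.imwrite("pics/s8.png",s[:,:,::-1]);cv2.imwrite("pics/t8.png",t[:,:,::-1])
cv2.imwrite("pics/c8.png",np.hstack([crop(s,225,225,75,80,6),crop(t,300,190,56,80,6)])[:,:,::-1])
E
```

```text
time_s: 27.95
tool_pos: [0.5566, -0.0177, 0.0868]
ee_rot: [2.502, -1.899, 0.0]
wrist_force: [-0.2, 0.4, 0.2]
opening: 0.75
gripper_force: 0.0
t 27.95 pos [ 0.5566 -0.0177  0.0868] psi -164.4 tilt z [-0. -0. -1.] shift cm [-0.17 -0.14 -1.17] F [-0.19  0.37  0.24] T [ 0.02 -0.   -0.03] q [-0.03  0.48 -0.11  0.99 -0.   -1.87] op 0.75
roll -352.4
time_s: 28.78
tool_pos: [0.5585, -0.0177, 0.2125]
ee_rot: [-2.499, 1.897, -0.009]
wrist_force: [0.1, 0.6, 0.6]
opening: 0.753
gripper_force: 0.0
t 28.78 pos [ 0.5585 -0.0177  0.2125] psi -164.4 tilt z [ 0.007 -0.    -1.   ] shift cm [-0.24  0.11 11.4 ] F [0.12 0.57 0.62] T [-0.06 -0.04 -0.04] q [-0.03  0.37  0.08  1.27  0.   -1.87] op 0.753
roll -352.4
```

View pics/c8.png

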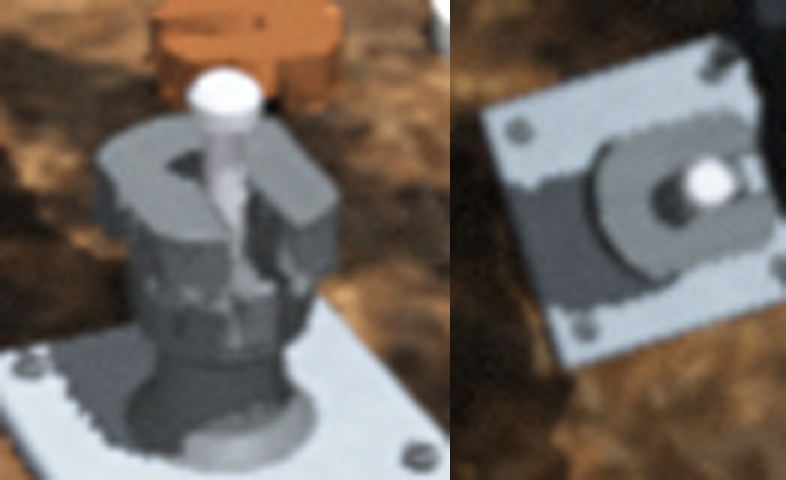

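```bash
python3 - <<'E'
from h import *
# closed end & stem on the top face z=.081; side crop s: x6 from (225,225)
S=lambda x,y:(225+x/6-.42,225+y/6-.42); T=lambda x,y:(300+(x-450)/6-.42,190+y/6-.42)
a=np.radians(-74.4);d=np.array([np.cos(a),np.sin(a)]);n=np.array([-d[1],d[0]])
st=onz("side",*S(224,182),.081)[:2]
def rel(p,q): w=(p-q)*1000; return (w@d).round(1),(w@n).round(1)
for nm,p in(("stem?",(224,182)),("pocket tip",(168,160)),("pocket tip2",(185,150)),("rear rim L",(98,155)),("rear rim",(160,122)),("armR far",(268,122)),("armR corner",(338,195)),("armL tip",(222,240)),("armR tip",(297,222)),("armL corner",(135,230))):
    print(nm,rel(onz("side",*S(*p),.081)[:2],st))
print("top")
ax=np.array([.5562,-.0165])
for nm,p in(("pocket end",(655,203)),("rim rear",(595,205)),("topflat",(700,112)),("botflat",(700,270))):
    print(nm,rel(onz("top",*T(*p),.081)[:2],ax))
E
```

```text
stem? (np.float64(0.0), np.float64(0.0))
pocket tip (np.float64(-15.3), np.float64(-8.5))
pocket tip2 (np.float64(-18.3), np.float64(-2.6))
rear rim L (np.float64(-24.5), np.float64(-23.7))
rear rim (np.float64(-34.0), np.float64(-2.8))
armR far (np.float64(-23.2), np.float64(22.7))
armR corner (np.float64(16.6), np.float64(23.1))
armL tip (np.float64(24.5), np.float64(-11.4))
armR tip (np.float64(24.1), np.float64(8.5))
armL corner (np.float64(12.3), np.float64(-28.7))
top
pocket end (np.float64(-15.1), np.float64(-1.5))
rim rear (np.float64(-34.9), np.float64(3.8))
topflat (np.float64(9.3), np.float64(23.5))
botflat (np.float64(-7.7), np.float64(-27.4))
```

```bash
python3 - <<'E'
from bench import r
print(r.hand_in())
E
```

```text
the job is handed in; nothing more can be done
None
```

I slid the loose weight onto the stem, turned it until I felt the lug drop into the keyway, and let it go. The contact forces and heights show it fully down on the lower weight, and the last pictures show it level. The gripper is clear, and I handed the job in at about 29 s of the 54 s allowed.

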